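Square up the dessert boards and weigh them down

ROBOT

A 7-joint arm with a two-finger parallel gripper is mounted at the origin on the work surface. World frame = base frame: x ahead of the robot, y to its left, z up, the work surface at z = 0. Lengths are in m, angles in rad, forces in N, time in s.
With the tool pointing down it reaches from about 0.4 to 0.85 m from the base axis. Payload 4.5 kg.
Tool frame: the origin (TCP) lies between the finger pads; the fingertips stand r.tip_reach ahead of it and the grasp point (between the pads) lies 3 mm ahead of it (r.tip_reach is the distance from the TCP to the fingertips, in m); z points along the fingers, y is the line along which they close (so a half turn about z gives the same grasp; the last joint's range is limited). The gripper opens to 88 mm and grips with 3 to 60 N. Pads are 18 mm wide; open, the fingers measure 123 mm over their backs; the gripper's body (75 mm by 187 mm) begins 45 mm behind the grasp point.
Start: joints at [1.339, 0.689, -0.195, 1.565, 0.157, 0.902, -0.215], TCP at [0.164, -0.603, 0.261] pointing down, gripper open.
Joint ranges: [-3.01, 3.01], [-0.46, 2.08], [-1.47, 1.51], [0.13, 2.56], [-1, 4.14], [0.04, 2.09], [-2.66, 2.66]. Speed limits (rad/s): [2.57, 2.57, 3.14, 3.14, 3.14, 3.14, 3.14].

INTERFACE

Orientations are given as a unit quaternion [x, y, z, w].
In Python, from plant import r gives the robot as it stands.
- The arm moves only by the tool step_arm, never from a script. Its argument "motion" is a list of rows, each an object with "dp": the shift along the tool's x, y, z in mm, a list of three; "twist": the turn, a rotation vector about the tool's x, y, z in rad, a list of three; "hand": the opening, from -1 (shut) to 1 (fully open). In form: [{"dp": [dx, dy, dz], "twist": [rx, ry, rz], "hand": hand}, ...]. A call has 1 to 5 rows; each row is the pose to reach, as a shift and turn from the pose commanded when the call began, along the tool's axes at that moment; what a row does not reach only later rows make up. A row lasts 1/8 s, in which the tool goes at most 62.5 mm and 10.7 degrees, less where a joint would pass 70% of its speed; a pose out of reach is approached as far as the arm can. A call with a gripper value outside its range is refused whole. The fingers move at their own pace and stop on an object; "force" is the grip in N (left out, the last holds). Time passes only in rows, so rows that repeat a pose let the fingers close. It gives the time, the measured TCP pose, the force, the opening and the grip force at its end, in the units of the state.
- r.get_state(): the state, without advancing time (a new reading comes with each control period).
- r.snapshot(name): name is "scene" or "top" or "wrist"; returns a dict with "pixels" (384x512x3 uint8, red, green, blue), "depth" (384x512 float32, m along the optical axis (not along the pixel's ray), 0 where there is no reading), "fx", "fy", "cx", "cy" (pixels), "xyz" and "orientation" of the camera in the world; the wrist camera has in their place "mount" (4x4, takes a point from camera to tool coordinates, whose origin is the TCP and whose axes are the flange's). Camera axes: x right, y down, z forward; pixel columns grow to the right and rows downward; lengths in m; the calibration is good to about 2 mm. A picture is of the moment at which its call begins: read the wrist's pose just before it.
- r.finish_job(): hands the job in; it is judged then, once.
Trained networks look in the newest picture that a camera, given by its name, has taken for a name from the list of things; names that differ only in an ending like _2 or _b are one class to them, and where a whole thing is asked for, a point or a joint stands for the part that bears it (a point fixed in the world has none). Each returns a list of dicts, best first, with "score" (0 to 1); they miss things now and then, are a little off and sometimes report something else, mostly with a low value. They report only what shows in the picture. A call takes as long as a camera call.
- r.search_frame(camera, thing): "at" ([x, y, z] in m, in the coordinates of the camera as it stood for that picture, good to about 4 mm: the middle of the surface that is visible of it).
The state is a dict: "clock": time; "q": joint angles; "qd": joint speeds; "joint_torque": joint torques, N m; "tool_pos": TCP position; "eef_rot": TCP orientation; "contact_force": force on the tool from outside, world axes, zero at the start; "moment": the same for the moment, N m; "opening": opening from 0.0 (shut) to 1.0 (fully open); "finger_force": force on a finger pad.
Only numpy, scipy, OpenCV 4.12 (cv2) and the standard library are available. Lean on these libraries where they do the work, as an engineer would, in place of code of your own. Each camera call takes 0.05 s, during which the arm holds its last target. There are 200 camera calls.

TASK

Tap the untidy stack of four dessert boards in the corner tray from its open sides until all the edges line up and the stack sits home against both fences, and let go of it. Then stand the balloon weight upright on the middle of the squared stack, setting it down rather than dropping it, and leave the cups, jar, plate and cake slice where they are.

Things in the scene. Friction and masses are not known exactly. Their poses are not given: they have to be found in the camera images.
- tray: fixed wooden corner tray, floor 10 mm thick from x -75 to +43, y -105 to +77 mm. Two fences, tops 40 mm above the table, meet in a corner: far fence, inner face at x = +31 mm, from y -45 to +77; left fence, inner face at y = +65 mm, from x -20 to +43. Rest open. Origin at table height under the centre of a fully home board; x points to the far fence, y to the left fence, z up; yaw up to 0.4 rad
- tray_home (a point): point on the tray's floor (10 mm above the table), under the centre of a board that touches both fences; axes as the tray's
- board1: lowest board, on the tray's floor: flat plywood dessert board 62 mm (its x) by 130 mm (its y) by 8 mm thick, 60 g or so; origin at the centre of its underside, x roughly along the tray's x. The stack of four is 32 mm high, its top 42 mm above the table
- board2: second board from below: flat plywood dessert board 62 mm (its x) by 130 mm (its y) by 8 mm thick, 60 g or so; origin at the centre of its underside, x roughly along the tray's x. The stack of four is 32 mm high, its top 42 mm above the table
- board3: third board from below: flat plywood dessert board 62 mm (its x) by 130 mm (its y) by 8 mm thick, 60 g or so; origin at the centre of its underside, x roughly along the tray's x. The stack of four is 32 mm high, its top 42 mm above the table
- board4: top board: flat plywood dessert board 62 mm (its x) by 130 mm (its y) by 8 mm thick, 60 g or so; origin at the centre of its underside, x roughly along the tray's x. The stack of four is 32 mm high, its top 42 mm above the table
- weight: balloon weight: plain dark metal drum 52 mm across and 49 mm high with a small upright wire eye (20 mm wide) on top reaching 69 mm, about 0.3 kg, standing on the table; grip the drum across its sides; origin at the centre of its underside
- cup: bystander: paper party cup, open at the top, 72 mm across the rim, 85 mm tall; origin at the centre of its underside
- jar: bystander: closed lidded glass jar, 60 mm across, 70 mm tall; origin at the centre of its underside
- plate: bystander: flat party plate, 190 mm across, 16 mm high, left side of the table; origin at the centre of its underside
- cup2: bystander: second party cup, 72 mm across the rim, 85 mm tall, far left of the table; origin at the centre of its underside
- slice: bystander: cake slice (spatula) about 280 mm long, lying near the far edge; origin at its middle

How it is judged:
By the outcome, as a careful person would: the job done as asked, in the order asked, and still so for the second after the job is handed in, with the robot touching nothing.
It also fails if it takes over 67 s, if anything falls off the work surface, if the arm or the gripper's body presses on something with over 40 N, if the wrist force passes 120 N, or if a joint passes its speed limit or range.

## Working session

There is one attempt and no reset: what is moved stays moved. The work goes in short steps, Python scripts to look and compute and a tool call to move; the robot and the scene stay as the last step left them, time stands still between calls to the robot, and variables do not carry over. Pictures are saved under pics/ and viewed, at most 10 in all, crops included, and the job is handed in when it is done.

Besides the shell and the picture viewer there is one more tool, called after "Emit:" as a command line: name --argument value ..., lists and objects as JSON in quotes. step_arm: Moves the arm, as the interface text tells. Its arguments: {"type":"object","properties":{"motion":{"type":"array"},"force":{"type":"number"}},"required":["motion"]}

```bash
mkdir -p pics; ls; cat > h.py <<'E'
import numpy as np, cv2
from scipy.spatial.transform import Rotation as R
from plant import r
def cam(name):
    st=r.get_state(); s=r.snapshot(name)
    if name=='wrist':
        T=np.eye(4);T[:3,:3]=R.from_quat(st['eef_rot']).as_matrix();T[:3,3]=st['tool_pos']
        s['T']=T@np.array(s['mount'])
    else:
        T=np.eye(4);T[:3,:3]=R.from_quat(s['orientation']).as_matrix();T[:3,3]=s['xyz'];s['T']=T
    return s
def cloud(s):
    d=s['depth'];v,u=np.mgrid[:d.shape[0],:d.shape[1]]
    P=np.stack([(u-s['cx'])/s['fx']*d,(v-s['cy'])/s['fy']*d,d],-1)
    return P@s['T'][:3,:3].T+s['T'][:3,3]
def w(s,p): return s['T'][:3,:3]@np.array(p)+s['T'][:3,3]
def save(s,n): cv2.imwrite('pics/'+n,s['pixels'][:,:,::-1])
E
python3 - <<'E'
from h import *
np.set_printoptions(precision=4,suppress=True)
st=r.get_state();print(st['clock'],st['tool_pos'],st['eef_rot'],r.tip_reach,st['opening'])
ims=[]
for c in('scene','top'):
    s=cam(c);ims.append(s['pixels']);np.savez(c+'.npz',**{k:v for k,v in s.items()})
    print(c,s['T'])
    for t in('tray','board1','board4','weight','cup','jar','plate','slice'):
        print(t,[(np.round(w(s,d['at']),3).tolist(),round(d['score'],2)) for d in r.search_frame(c,t)][:4])
cv2.imwrite('pics/a.png',cv2.resize(np.vstack(ims),(448,672))[:,:,::-1]) 
for c,i in zip(('scene','top'),ims): cv2.imwrite(f'pics/{c}.png',i[:,:,::-1])
E
```

```text
pics
0.0 [ 0.164  -0.6025  0.2599] [ 0.9912  0.1326 -0.0002 -0.0009] 0.022 1.0029158817476544
scene [[-0.7026  0.5843 -0.4062  1.0389]
 [ 0.7114  0.5631 -0.4205  0.4794]
 [-0.0169 -0.5844 -0.8113  0.8994]
 [ 0.      0.      0.      1.    ]]
tray [([0.598, 0.2, 0.009], 0.86)]
board1 [([0.578, 0.197, 0.015], 0.71), ([0.577, 0.211, 0.037], 0.63), ([0.549, 0.165, 0.042], 0.63)]
board4 [([0.578, 0.197, 0.015], 0.71), ([0.577, 0.211, 0.037], 0.63), ([0.549, 0.165, 0.042], 0.63)]
weight [([0.456, -0.166, 0.04], 0.61), ([0.64, 0.444, 0.047], 0.23)]
cup [([0.612, -0.196, 0.058], 0.88), ([0.636, 0.447, 0.048], 0.75)]
jar [([0.564, -0.32, 0.043], 0.68)]
plate [([0.441, 0.447, 0.01], 0.92)]
slice [([0.803, -0.059, 0.003], 0.56), ([0.6, 0.196, 0.008], 0.38)]
top [[-0.0007 -0.9967  0.0807  0.5018]
 [-1.      0.0012  0.0065  0.052 ]
 [-0.0066 -0.0807 -0.9967  1.3299]
 [ 0.      0.      0.      1.    ]]
tray []
board1 [([0.568, 0.215, 0.033], 0.62), ([0.541, 0.161, 0.037], 0.56)]
board4 [([0.568, 0.215, 0.033], 0.62), ([0.541, 0.161, 0.037], 0.56)]
weight [([0.446, -0.161, 0.047], 0.58), ([0.541, 0.161, 0.038], 0.3)]
cup [([0.659, 0.457, 0.041], 0.94), ([0.615, -0.207, 0.026], 0.67)]
jar [([0.556, -0.325, 0.065], 0.67), ([0.569, 0.213, 0.03], 0.43)]
plate [([0.443, 0.449, 0.006], 0.83)]
slice [([0.794, -0.071, -0.002], 0.93)]
```

```bash
python3 - <<'E'
from h import *
a=cv2.imread('pics/scene.png');b=cv2.imread('pics/top.png')
cv2.imwrite('pics/ab.png',np.hstack([cv2.resize(a,(400,300)),cv2.resize(b,(400,300))]))
s=dict(np.load('top.npz'));
# tray crop top
T=s['T'];p=T[:3,:3].T@(np.array([.56,.18,.03])-T[:3,3]);u=int(p[0]/p[2]*s['fx']+s['cx']);v=int(p[1]/p[2]*s['fy']+s['cy']);print(u,v,s['fx'])
s2=dict(np.load('scene.npz'));T=s2['T'];p=T[:3,:3].T@(np.array([.56,.18,.03])-T[:3,3]);u2=int(p[0]/p[2]*s2['fx']+s2['cx']);v2=int(p[1]/p[2]*s2['fy']+s2['cy']);print(u2,v2,s2['fx'])
c=lambda im,u,v,h:cv2.resize(im[v-h:v+h,u-h:u+h],(400,400),interpolation=cv2.INTER_CUBIC)
cv2.imwrite('pics/crop.png',np.vstack([cv2.resize(np.hstack([a,b]),(800,300))[:200*0+300],np.zeros((0,800,3),np.uint8)]) if 0 else np.hstack([c(b,u,v,55),c(a,u2,v2,75)]))
E
```

```text
218 199 427.75985750771883
310 216 365.6817789391672
```

View pics/ab.png

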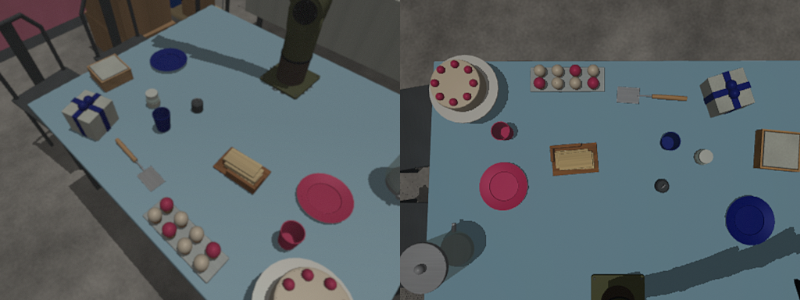

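View pics/crop.png

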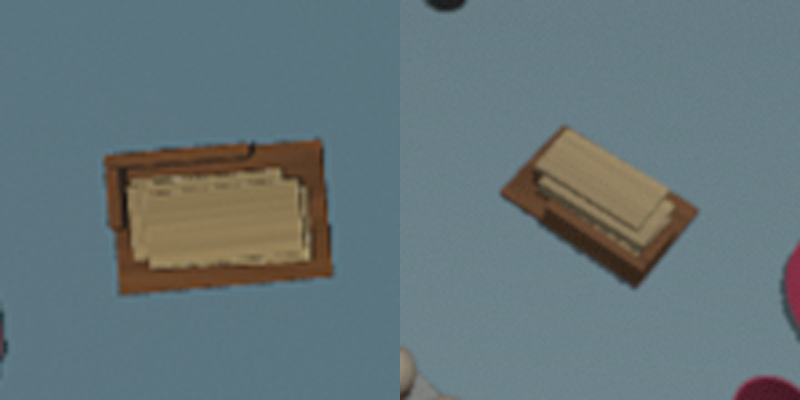

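The pictures show the tray at about pixel (575,158) in the right half, the untidy stack in it with fences on the far and left sides. The weight is the dark drum at (662,185), with the blue cup and jar beyond it.

```bash
cat >> h.py <<'E'
def mv(p,ang):
    "shift/turn in tool axes to reach world p with tool x axis at world angle ang, tool down"
    st=r.get_state();Q=R.from_quat(st['eef_rot'])
    G=R.from_matrix([[np.cos(ang),np.sin(ang),0],[np.sin(ang),-np.cos(ang),0],[0,0,-1]])
    return np.round(Q.inv().apply(np.array(p)-st['tool_pos'])*1000,1),np.round((Q.inv()*G).as_rotvec(),3)
E
python3 - <<'E'
from h import *
np.set_printoptions(precision=4,suppress=True)
s=cam('wrist');print(s['mount'],s['fx'])
for c in('top','scene'):
    s=dict(np.load(c+'.npz'));P=cloud(s).reshape(-1,3);C=s['pixels'].reshape(-1,3).astype(int)
    m=(abs(P[:,0]-.56)<.13)&(abs(P[:,1]-.19)<.16)&(C[:,0]>C[:,2]+15)
    br=m&(C[:,0]<C[:,2]*2.6)
    rect=cv2.minAreaRect((P[m][:,:2]*1000).astype(np.float32));print(c,m.sum(),rect,np.median(P[m][:,2]))
    m=(np.hypot(P[:,0]-.45,P[:,1]+.163)<.05)&(P[:,2]>.035)
    print('weight',m.sum(),P[m].mean(0),P[m].min(0),P[m].max(0))
print(mv([.40,-.2,.3],.09),mv([.50,.18,.3],.09))
E
```

```text
[[-0.0007 -0.9503 -0.3112  0.0812]
 [ 1.     -0.0009  0.0005  0.0012]
 [-0.0008 -0.3112  0.9503 -0.124 ]
 [ 0.      0.      0.      1.    ]] 320.1575939261791
top 2288 ((551.9837646484375, 157.66314697265625), (120.01959228515625, 201.8548126220703), 4.985448360443115) 0.035316026282020574
weight 237 [ 0.4436 -0.1696  0.0471] [ 0.4201 -0.1978  0.0371] [ 0.4678 -0.1458  0.0705]
scene 2170 ((545.3475341796875, 168.86236572265625), (129.22096252441406, 180.81321716308594), 4.865420341491699) 0.03748868645318343
weight 160 [ 0.45   -0.1647  0.0475] [ 0.4208 -0.1912  0.0355] [ 0.4708 -0.1441  0.0682]
(array([ 333.4, -327. ,  -39.3]), array([ 0.   , -0.   ,  0.176])) (array([ 529.7, -667.3,  -39.3]), array([ 0.   , -0.   ,  0.176]))
```

Emit:
step_arm --motion '[{"dp": [335,-330,-20],"twist": [0,0,0.18],"hand": 1},{"dp": [335,-330,-20],"twist": [0,0,0.18],"hand": 1},{"dp": [335,-330,-20],"twist": [0,0,0.18],"hand": 1},{"dp": [335,-330,-20],"twist": [0,0,0.18],"hand": 1},{"dp": [335,-330,-20],"twist": [0,0,0.18],"hand": 1}]'

```text
clock: 1.58
tool_pos: [0.3223, -0.3316, 0.2744]
eef_rot: [0.999, 0.043, 0.001, 0.0]
contact_force: [0.9, 0.5, -0.2]
opening: 0.999
finger_force: 0.0
```

Emit:
step_arm --motion '[{"dp": [40,-60,0],"twist": [0,0,0],"hand": 1},{"dp": [100,-100,0],"twist": [0,0,0],"hand": 1},{"dp": [120,-100,0],"twist": [0,0,0],"hand": 1},{"dp": [120,-100,0],"twist": [0,0,0],"hand": 1}]'

```text
clock: 2.08
tool_pos: [0.4354, -0.2212, 0.2742]
eef_rot: [0.999, 0.046, 0.002, -0.0]
contact_force: [-0.3, -0.4, -0.1]
opening: 1.0
finger_force: 0.0
```

```bash
python3 - <<'E'
from h import *
st=r.get_state();print(st['clock'],st['tool_pos'],st['eef_rot'],st['contact_force'])
s=cam('wrist')
print([(w(s,d['at']).round(4),round(d['score'],2)) for d in r.search_frame('wrist','weight')])
P=cloud(s).reshape(-1,3);m=(np.hypot(P[:,0]-.447,P[:,1]+.166)<.045)&(P[:,2]>.042)&(P[:,2]<.055)
print('weight',m.sum(),P[m].mean(0),P[m].min(0),P[m].max(0),cv2.minEnclosingCircle((P[m][:,:2]*1000).astype(np.float32)))
print(mv([.5,.16,.3],.086))
E
```

```text
2.075 [ 0.43542212 -0.22116771  0.27422968] [ 9.98950961e-01  4.57669638e-02  1.53296948e-03 -1.08481343e-04] [-0.25307473 -0.41929417 -0.07965562]
[(array([ 0.4454, -0.1757,  0.0506]), 0.83)]
weight 1535 [ 0.44605715 -0.17371487  0.04767594] [ 0.41921873 -0.19871909  0.04201629] [ 0.47017692 -0.14819058  0.05390323] ((444.6950988769531, -173.1946563720703), 25.752710342407227)
(array([ 100.9, -376.2,  -26.3]), array([ 0.   ,  0.001, -0.   ]))
```

Emit:
step_arm --motion '[{"dp": [80,-375,-15],"twist": [0,0,0],"hand": 1},{"dp": [80,-375,-15],"twist": [0,0,0],"hand": 1},{"dp": [80,-375,-15],"twist": [0,0,0],"hand": 1},{"dp": [80,-375,-15],"twist": [0,0,0],"hand": 1},{"dp": [80,-375,-15],"twist": [0,0,0],"hand": 1}]'

```text
clock: 2.8
tool_pos: [0.4706, 0.0863, 0.2864]
eef_rot: [0.999, 0.041, -0.0, 0.001]
contact_force: [1.5, -0.3, 0.0]
opening: 0.997
finger_force: 0.0
```

Emit:
step_arm --motion '[{"dp": [15,-65,0],"twist": [0,0,0],"hand": 1},{"dp": [15,-65,0],"twist": [0,0,0],"hand": 1},{"dp": [15,-65,0],"twist": [0,0,0],"hand": 1}]'

```text
clock: 3.18
tool_pos: [0.48, 0.1508, 0.286]
eef_rot: [0.999, 0.042, -0.0, 0.001]
contact_force: [-0.1, -1.1, 0.3]
opening: 1.001
finger_force: 0.0
```

```bash
python3 - <<'E'
from h import *
st=r.get_state();print(st['clock'],st['tool_pos'],st['eef_rot'],st['contact_force'])
s=cam('wrist');save(s,'w1.png');np.savez('w1.npz',**s)
# ortho map of heights and color, 1 mm/px*... world x up, y left
P=cloud(s).reshape(-1,3);C=s['pixels'].reshape(-1,3)
k=3;H=np.zeros((600,800,3),np.uint8)
c=np.array([.555,.165])
u=np.round(400-(P[:,1]-c[1])*1000*k).astype(int);v=np.round(300-(P[:,0]-c[0])*1000*k).astype(int)
ok=(u>1)&(u<798)&(v>1)&(v<598)
for a in(0,1,-1):
  for b in (0,1,-1): H[v[ok]+a,u[ok]+b]=C[ok][:,::-1]
cv2.imwrite('pics/ortho1.png',H)
E
```

```text
3.175 [0.47999648 0.15079417 0.28600554] [ 9.99115670e-01  4.20362817e-02 -4.69584783e-04  7.79477486e-04] [-0.1016567  -1.14690863  0.25732203]
```

View pics/ortho1.png

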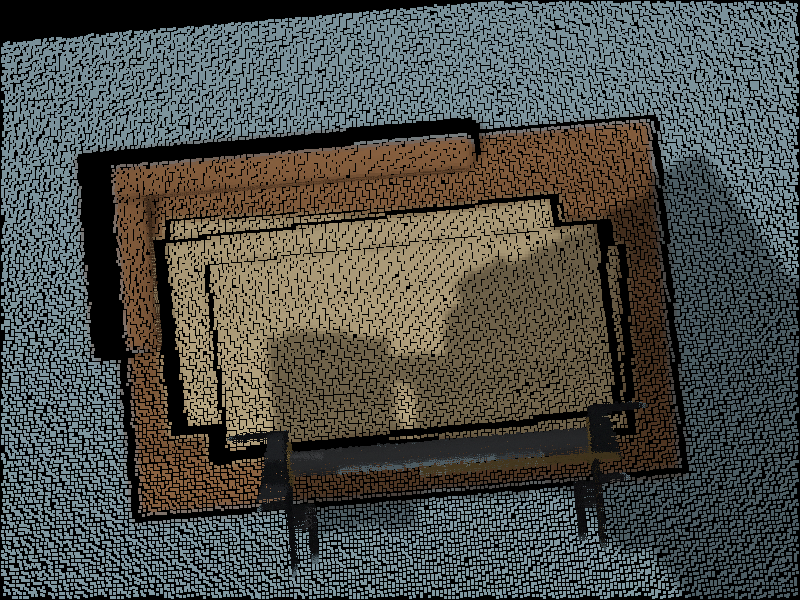

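The height-corrected view shows the tray corners at about (655,117), (686,468) and (137,520). The boards are offset by up to about 15 mm, and the gripper fingers overlap the near edge at (290,450)–(600,450).

```bash
python3 - <<'E'
from h import *
from scipy.optimize import least_squares
s=dict(np.load('w1.npz'))
px=np.array([[655,117],[686,468],[137,520]]);W=np.stack([555-(px[:,1]-300)/3,165-(px[:,0]-400)/3],1)
Tt=np.array([[43,-105],[-75,-105],[-75,77]])
def f(q): c,d=np.cos(q[2]),np.sin(q[2]);return ((Tt@np.array([[c,d],[-d,c]])+q[:2])-W).ravel()
q=least_squares(f,[550,160,.09]).x;print(q,f(q).round(1))
P=cloud(s)*1000;c,d=np.cos(q[2]),np.sin(q[2])
L=P.copy();L[...,:2]=(P[...,:2]-q[:2])@np.array([[c,-d],[d,c]])
np.set_printoptions(suppress=True,precision=1)
C=s['pixels'].astype(int)
m=(L[...,2]>36)&(L[...,2]<46)
# far fence top inner edge vs y
for y in(-35,-10,10,30,50): 
    k=m&(abs(L[...,1]-y)<4)&(L[...,0]>24);x=L[...,0][k];print('far',y,np.percentile(x,[1,99]),np.median(L[...,2][k]))
for x in(-10,0,15):
    k=m&(abs(L[...,0]-x)<3)&(L[...,1]>60)&(L[...,1]<90);print('left',x,np.percentile(L[...,1][k],[1,99]))
k=(abs(L[...,2]-10)<4)
for y in(-80,):
    kk=k&(abs(L[...,1]-y)<10)&(L[...,0]<60);print('farfloor',np.percentile(L[...,0][kk],[.5,99.5]),np.median(L[...,2][kk]))
k=(abs(L[...,0])<28)&(abs(L[...,1])<60);z=L[...,2][k];print(np.histogram(z,np.arange(6,50,2)))
# top board extent
k=(abs(L[...,2]-42)<3.5)&(L[...,0]<20)&(L[...,1]<58);pts=L[k][:,:2].astype(np.float32);print(cv2.minAreaRect(pts),np.median(L[...,2][k]))
E
```

```text
[5.63794749e+02 1.81447473e+02 8.92644219e-02] [-0.   0.7 -0.5  0.5  0.6 -1.2]
far -35 [31.4 43.2] 39.63309035193821
far -10 [31.4 43.3] 39.706177705080776
far 10 [31.5 42.3] 39.78373189331597
far 30 [31.7 42.5] 39.91159944044878
far 50 [31.8 42.5] 39.53383418080525
left -10 [65.3 76.8]
left 0 [65.1 77.1]
left 15 [65.3 76.6]
farfloor [-73.5  42.4] 9.932327617857922
(array([  13,  352,  289,    2,    4,  133,   78,    1,    0,    0,    0,
          0,   10,  743,  558,    5,   20, 1796, 1489,   21,    0]), array([ 6,  8, 10, 12, 14, 16, 18, 20, 22, 24, 26, 28, 30, 32, 34, 36, 38,
       40, 42, 44, 46, 48]))
((-65.50654602050781, -153.50531005859375), (424.4584655761719, 99.17597961425781), 72.40995788574219) 41.93419597670115
```

```bash
cat >> h.py <<'E'
O=np.array([.5640,.1816]);YAW=.0893
def tr(x,y,z,rot=0):
    c,d=np.cos(YAW),np.sin(YAW)
    return mv([O[0]+(c*x-d*y)/1e3,O[1]+(d*x+c*y)/1e3,z/1e3],YAW+rot)
def where():
    st=r.get_state();c,d=np.cos(YAW),np.sin(YAW);p=(np.array(st['tool_pos'][:2])-O)*1e3
    f=st['contact_force'];Q=R.from_quat(st['eef_rot']).as_matrix()
    print(st['clock'],'tray',np.round([c*p[0]+d*p[1],-d*p[0]+c*p[1],st['tool_pos'][2]*1e3],2),'ang',round(np.arctan2(Q[1,0],Q[0,0])-YAW,4),'tilt',Q[:2,2].round(4),'F',np.round([c*f[0]+d*f[1],-d*f[0]+c*f[1],f[2]],2),'q7',st['q'][6])
E
python3 -c "
from h import *
where();print(tr(-74,-8,100),tr(-74,-8,35.5))"
```

```text
3.225 tray [-86.43 -24.11 286.04] ang -0.0069 tilt [-0.0009 -0.002 ] F [ 0.7  -0.41 -1.02] q7 -1.9486823113183525
(array([ 12.5, -16.5, 186. ]), array([ 0.002,  0.001, -0.007])) (array([ 12.6, -16.7, 250.5]), array([ 0.002,  0.001, -0.007]))
```

Emit:
step_arm --motion '[{"dp": [12.5,-16.5,62],"twist": [0.002,0.001,-0.007],"hand": 1},{"dp": [12.5,-16.5,124],"twist": [0.002,0.001,-0.007],"hand": 1},{"dp": [12.5,-16.5,186],"twist": [0.002,0.001,-0.007],"hand": 1},{"dp": [12.5,-16.5,220],"twist": [0.002,0.001,-0.007],"hand": 1},{"dp": [12.5,-16.5,235],"twist": [0.002,0.001,-0.007],"hand": 1}]'

```text
clock: 3.85
tool_pos: [0.4907, 0.167, 0.0496]
eef_rot: [0.999, 0.045, -0.001, 0.0]
contact_force: [0.0, -0.2, -0.0]
opening: 0.999
finger_force: 0.0
```

```bash
python3 -c "
from h import *
where();print(tr(-74,-8,35.5),tr(-60,-8,35.5))"
```

```text
3.85 tray [-74.3   -8.02  49.59] ang -0.0001 tilt [-0.0021 -0.0008] F [ 0.   -0.16 -0.02] q7 -2.016888619270326
(array([ 0.3, -0. , 14.1]), array([ 0.001,  0.002, -0.   ])) (array([14.3, -0. , 14.1]), array([ 0.001,  0.002, -0.   ]))
```

Emit:
step_arm --motion '[{"dp": [0,0,14],"twist": [0,0,0],"hand": 1},{"dp": [0,0,14],"twist": [0,0,0],"hand": 1},{"dp": [4,0,14],"twist": [0,0,0],"hand": 1},{"dp": [8,0,14],"twist": [0,0,0],"hand": 1},{"dp": [12,0,14],"twist": [0,0,0],"hand": 1}]'

```text
clock: 4.47
tool_pos: [0.5033, 0.1711, 0.0378]
eef_rot: [0.999, 0.046, 0.0, -0.001]
contact_force: [-2.5, -0.2, 1.5]
opening: 0.997
finger_force: 1.1
```

Emit:
step_arm --motion '[{"dp": [3,0,0],"twist": [0,0,0],"hand": 1},{"dp": [6,0,0],"twist": [0,0,0],"hand": 1},{"dp": [9,0,0],"twist": [0,0,0],"hand": 1},{"dp": [12,0,0],"twist": [0,0,0],"hand": 1},{"dp": [14,0,0],"twist": [0,0,0],"hand": 1}]'

```text
clock: 5.1
tool_pos: [0.5178, 0.1725, 0.0371]
eef_rot: [0.999, 0.046, 0.001, -0.001]
contact_force: [-1.2, 0.1, -0.3]
opening: 0.999
finger_force: 1.0
```

```bash
python3 -c "
from h import *
where()
s=cam('wrist');save(s,'w2.png')"
```

```text
5.1 tray [-46.86  -4.89  37.1 ] ang 0.0035 tilt [0.0015 0.0022] F [-1.2   0.17 -0.3 ] q7 -2.004843991390405
```

View pics/w2.png

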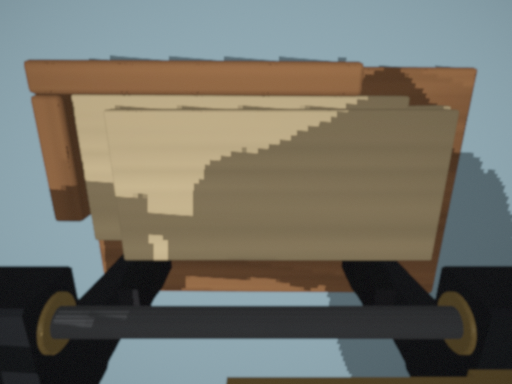

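The wrist view shows the fingers at (145,270) and (370,270) touching the near face. The top board is square and about 8 px short of the far fence, so I'll continue.

Emit:
step_arm --motion '[{"dp": [2,3,1],"twist": [0,0,0],"hand": 1},{"dp": [4,3,1],"twist": [0,0,0],"hand": 1},{"dp": [6,3,1],"twist": [0,0,0],"hand": 1},{"dp": [7,3,1],"twist": [0,0,0],"hand": 1}]'

```text
clock: 5.65
tool_pos: [0.5226, 0.1698, 0.0361]
eef_rot: [0.999, 0.046, -0.002, -0.0]
contact_force: [-7.6, 0.0, 4.4]
opening: 1.002
finger_force: 3.6
```

```bash
python3 -c "
from h import *
where()"
```

```text
5.65 tray [-42.26  -8.1   36.07] ang 0.0032 tilt [-0.0032  0.0007] F [-7.54  0.68  4.38] q7 -1.998317836118968
```

Emit:
step_arm --motion '[{"dp": [1,0,0],"twist": [0,0,0],"hand": 1},{"dp": [2,0,0],"twist": [0,0,0],"hand": 1},{"dp": [3,0,0],"twist": [0,0,0],"hand": 1},{"dp": [3,0,0],"twist": [0,0,0],"hand": 1}]'

```text
clock: 6.15
tool_pos: [0.5227, 0.1698, 0.036]
eef_rot: [0.999, 0.046, -0.004, 0.0]
contact_force: [-11.8, 0.3, 8.3]
opening: 1.002
finger_force: 5.7
```

```bash
python3 -c "
from h import *
where();print(tr(-65,-8,50),tr(-20,-120,130),tr(-20,-120,130,np.pi/2),tr(-20,-120,130,-np.pi/2))"
```

```text
6.15 tray [-42.17  -8.12  36.04] ang 0.0034 tilt [-0.0086 -0.0007] F [-11.7    1.36   8.33] q7 -1.9969654082607526
(array([-23. ,  -0.2, -13.8]), array([-0.   ,  0.009,  0.003])) (array([ 21. , 111.9, -94.2]), array([-0.   ,  0.009,  0.003])) (array([ 21. , 111.9, -94.2]), array([-0.007,  0.007, -1.567])) (array([ 21. , 111.9, -94.2]), array([0.007, 0.007, 1.574]))
```

Emit:
step_arm --motion '[{"dp": [-8,0,0],"twist": [0,0.008,0],"hand": 1},{"dp": [-15,0,-20],"twist": [0,0.008,0],"hand": 1},{"dp": [10,45,-60],"twist": [0,0,-0.17],"hand": -0.5},{"dp": [30,90,-70],"twist": [0,0,-0.35],"hand": -0.5},{"dp": [41,101,-70],"twist": [0,0,-0.53],"hand": -0.5}]'

```text
clock: 6.78
tool_pos: [0.5816, 0.0679, 0.1077]
eef_rot: [0.952, 0.306, 0.004, 0.002]
contact_force: [-1.2, 0.4, -1.1]
opening: 0.686
finger_force: 0.0
```

Emit:
step_arm --motion '[{"dp": [0,0,0],"twist": [0,0,-0.18],"hand": -0.5},{"dp": [0,0,0],"twist": [0,0,-0.36],"hand": -0.5},{"dp": [0,0,0],"twist": [0,0,-0.54],"hand": -0.5},{"dp": [0,0,0],"twist": [0,0,-0.72],"hand": -0.5},{"dp": [0,0,0],"twist": [0,0,-0.9],"hand": -0.5}]'

```text
clock: 7.4
tool_pos: [0.5791, 0.073, 0.1062]
eef_rot: [0.722, 0.692, 0.002, 0.001]
contact_force: [0.1, -0.1, -0.1]
opening: 0.249
finger_force: 0.0
```

```bash
python3 -c "
from h import *
where();print(tr(0,-105,100,np.pi/2),tr(0,-105,36,np.pi/2),r.get_state()['opening'])"
```

```text
7.4 tray [   5.39 -109.5   106.24] ang 1.438 tilt [0.0039 0.0022] F [ 0.08 -0.09 -0.14] q7 -0.8685484617212498
(array([ 3.7, -6. ,  6.2]), array([ 0.004, -0.002, -0.133])) (array([ 3.6, -6.2, 70.2]), array([ 0.004, -0.002, -0.133])) 0.2488326902795469
```

Emit:
step_arm --motion '[{"dp": [2,-6,20],"twist": [0.004,-0.002,-0.133],"hand": -0.5},{"dp": [2,-6,50],"twist": [0.004,-0.002,-0.133],"hand": -0.5},{"dp": [2,-6,70],"twist": [0.004,-0.002,-0.133],"hand": -0.5},{"dp": [2,-6,71],"twist": [0.004,-0.002,-0.133],"hand": -0.5},{"dp": [4,-6,71],"twist": [0.004,-0.002,-0.133],"hand": -0.5}]'

```text
clock: 8.02
tool_pos: [0.5726, 0.078, 0.0356]
eef_rot: [0.677, 0.736, -0.001, -0.001]
contact_force: [0.3, 0.7, -0.3]
opening: 0.253
finger_force: 0.0
```

```bash
python3 -c "
from h import *
where();print(tr(0,-76,36,np.pi/2))
s=cam('wrist');save(s,'w3.png')"
```

```text
8.025 tray [  -0.65 -103.96   35.6 ] ang 1.566 tilt [-0.0018  0.0001] F [ 0.41  0.7  -0.33] q7 -0.865468967317162
(array([28. ,  0.5, -0.4]), array([-0.002, -0.   , -0.005]))
```

View pics/w3.png

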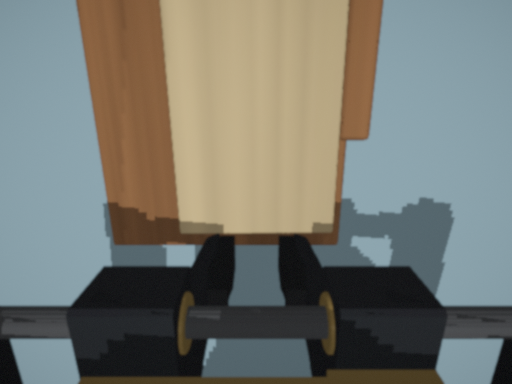

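The stack's right end sits at row 235 between columns 180 and 335. The fingers, at (218,240) and (295,240), are centred on it. Now I'll push towards the left fence.

Emit:
step_arm --motion '[{"dp": [5,0,0],"twist": [0,0,-0.005],"hand": -0.5},{"dp": [10,0,0],"twist": [0,0,-0.005],"hand": -0.5},{"dp": [14,0,0],"twist": [0,0,-0.005],"hand": -0.5},{"dp": [18,0,0],"twist": [0,0,-0.005],"hand": -0.5},{"dp": [21,0,0],"twist": [0,0,-0.005],"hand": -0.5}]'

```text
clock: 8.7
tool_pos: [0.5705, 0.0956, 0.0354]
eef_rot: [0.675, 0.737, -0.003, 0.001]
contact_force: [0.1, -9.4, 7.7]
opening: 0.251
finger_force: 4.5
```

Emit:
step_arm --motion '[{"dp": [2,0,0],"twist": [0,0,0],"hand": -0.5},{"dp": [4,0,0],"twist": [0,0,0],"hand": -0.5},{"dp": [6,0,0],"twist": [0,0,0],"hand": -0.5},{"dp": [8,0,0],"twist": [0,0,0],"hand": -0.5}]'

```text
clock: 9.2
tool_pos: [0.5697, 0.104, 0.0354]
eef_rot: [0.675, 0.737, -0.003, 0.001]
contact_force: [-0.1, -7.7, 6.8]
opening: 0.254
finger_force: 3.6
```

```bash
python3 -c "
from h import *
where()"
```

```text
9.2 tray [ -1.21 -77.79  35.39] ang 1.5693 tilt [-0.0031 -0.0048] F [-0.75 -7.68  6.84] q7 -0.9013315082666605
```

Emit:
step_arm --motion '[{"dp": [1,0,0],"twist": [0,0,0],"hand": -0.5},{"dp": [2,0,0],"twist": [0,0,0],"hand": -0.5},{"dp": [3,0,0],"twist": [0,0,0],"hand": -0.5},{"dp": [4,0,0],"twist": [0,0,0],"hand": -0.5},{"dp": [4,0,0],"twist": [0,0,0],"hand": -0.5}]'

```text
clock: 9.82
tool_pos: [0.5693, 0.1083, 0.0354]
eef_rot: [0.675, 0.738, -0.003, 0.0]
contact_force: [0.1, -5.8, 5.2]
opening: 0.248
finger_force: 3.5
```

```bash
python3 -c "
from h import *
where();print(r.get_state()['finger_force'])"
```

```text
9.825 tray [ -1.23 -73.49  35.36] ang 1.5696 tilt [-0.0031 -0.0044] F [-0.41 -5.81  5.16] q7 -0.9064563233211711
3.4654495026916265
```

```bash
python3 -c "
from h import *
s=cam('wrist');save(s,'w4.png');np.savez('w4.npz',**s)"
```

```text
(no output)
```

View pics/w4.png

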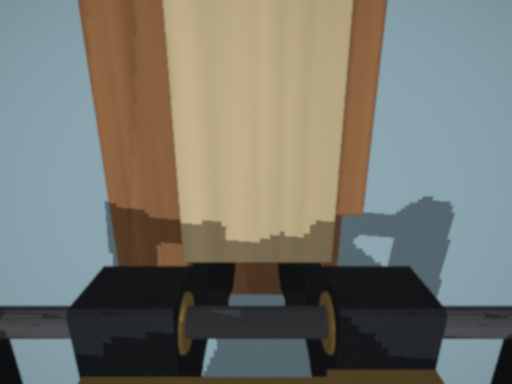

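The stack's end is at row 262 with both fingers against it. I'll check its level and how far it has moved from depth.

```bash
python3 - <<'E'
from h import *
s=dict(np.load('w4.npz'));P=cloud(s)
c,d=np.cos(YAW),np.sin(YAW);L=P*1e3;L[...,:2]=((P[...,:2]-O)*1e3)@np.array([[c,-d],[d,c]])
C=s['pixels'].astype(int)
for y in(-60,-50,-30,-10,10):
    k=(abs(L[...,1]-y)<2)&(L[...,2]>37)&(L[...,0]<50);x=L[...,0][k]
    k2=k&(L[...,0]<25);print(y,np.percentile(x,[1,99]).round(1),np.median(L[...,2][k2]).round(1))
k=(L[...,2]>38)&(L[...,2]<46)&(abs(L[...,0])<20);print('end',np.percentile(L[...,1][k],[.2,1,99]).round(1))
for x in(-20,0,20):
  k=(L[...,2]>38)&(L[...,2]<46)&(abs(L[...,0]-x)<3);print(x,np.percentile(L[...,1][k],[.5,99.5]).round(1))
where()
E
```

```text
-60 [-41.1  29.8] 42.3
-50 [-63.2  49. ] 94.7
-30 [-30.2  41.4] 42.0
-10 [-30.1  41.5] 42.0
10 [-30.2  41.5] 42.0
end [-71.8 -65.5  31.7]
-20 [-65.7  32.1]
0 [-62.9  32. ]
20 [-65.5  31.9]
9.875 tray [ -1.18 -73.54  35.38] ang 1.5696 tilt [-0.003  -0.0044] F [ 0.33 -6.91  5.28] q7 -0.9064478867575633
```

Emit:
step_arm --motion '[{"dp": [1,0,0],"twist": [0,0,0],"hand": -0.5},{"dp": [2,0,0],"twist": [0,0,0],"hand": -0.5},{"dp": [3,0,0],"twist": [0,0,0],"hand": -0.5},{"dp": [4,0,0],"twist": [0,0,0],"hand": -0.5},{"dp": [4,0,0],"twist": [0,0,0],"hand": -0.5}]'

```text
clock: 10.5
tool_pos: [0.5693, 0.1084, 0.0353]
eef_rot: [0.676, 0.737, -0.005, 0.002]
contact_force: [0.9, -11.8, 8.4]
opening: 0.25
finger_force: 6.5
```

```bash
python3 -c "
from h import *
where();print(r.get_state()['finger_force'])"
```

```text
10.5 tray [ -1.23 -73.43  35.34] ang 1.5676 tilt [-0.0034 -0.0106] F [ -0.15 -11.83   8.37] q7 -0.9112600471462151
6.451716511510313
```

Emit:
step_arm --motion '[{"dp": [-6,0,0],"twist": [0,0.01,0],"hand": -0.5},{"dp": [-15,0,-20],"twist": [0,0.01,0],"hand": -0.5},{"dp": [-10,-30,-60],"twist": [0,0,0.17],"hand": 1},{"dp": [30,-65,-65],"twist": [0,0,0.35],"hand": 1},{"dp": [73,-70,-65],"twist": [0,0,0.53],"hand": 1}]'

```text
clock: 11.12
tool_pos: [0.4906, 0.1827, 0.1023]
eef_rot: [0.846, 0.534, -0.001, -0.002]
contact_force: [0.7, 0.9, 0.6]
opening: 0.564
finger_force: 0.0
```

Emit:
step_arm --motion '[{"dp": [0,0,0],"twist": [0,0,0.18],"hand": 1},{"dp": [0,0,0],"twist": [0,0,0.36],"hand": 1},{"dp": [0,0,0],"twist": [0,0,0.54],"hand": 1},{"dp": [0,0,0],"twist": [0,0,0.72],"hand": 1},{"dp": [0,0,0],"twist": [0,0,0.9],"hand": 1}]'

```text
clock: 11.75
tool_pos: [0.4926, 0.1832, 0.1013]
eef_rot: [0.994, 0.113, -0.001, -0.002]
contact_force: [-0.3, 0.4, -0.5]
opening: 0.999
finger_force: 0.0
```

```bash
python3 - <<'E'
from h import *
where();print(tr(-58,0,36),r.get_state()['opening'])
s=cam('wrist');save(s,'w5.png');P=cloud(s)
c,d=np.cos(YAW),np.sin(YAW);L=P*1e3;L[...,:2]=((P[...,:2]-O)*1e3)@np.array([[c,-d],[d,c]])
k=(abs(L[...,0])<34)&(abs(L[...,1])<66);print(np.histogram(L[...,2][k],np.arange(6,50,4)))
for y in(-55,-30,0,30,55):
    k=(abs(L[...,1]-y)<2)&(L[...,2]>37)&(L[...,2]<46);x=L[...,0][k]
    print(y,np.percentile(x,[1,99]).round(1))
for x in(-20,0,20):
  k=(L[...,2]>38)&(L[...,2]<46)&(abs(L[...,0]-x)<3);print(x,np.percentile(L[...,1][k],[.5,99.5]).round(1))
E
```

```text
11.75 tray [-71.01   7.98 101.35] ang 0.1373 tilt [-0.0023  0.0035] F [-0.23  0.37 -0.48] q7 -1.9892958415301667
(array([11.9,  9.9, 65.3]), array([-0.004,  0.002,  0.137])) 0.9988135764287583
(array([    0,     0,     0,     0,     0,     0,     0,    33, 14644,
       13327]), array([ 6, 10, 14, 18, 22, 26, 30, 34, 38, 42, 46]))
-55 [-30.1  30.1]
-30 [-30.1  42. ]
0 [-30.   42.2]
30 [-29.9  42.2]
55 [-29.6  42.3]
-20 [-63.2  74.9]
0 [-63.3  76.2]
20 [-63.3  76.2]
```

View pics/w5.png

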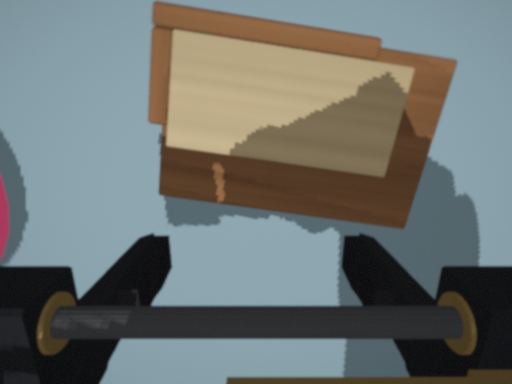

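The stack now looks square against both fences: its corners are at (172,30), (413,68), (386,177) and (165,147), and no lower board sticks out. One more confirming tap in x.

Emit:
step_arm --motion '[{"dp": [6,10,20],"twist": [0,0,0.137],"hand": 1},{"dp": [8,10,45],"twist": [0,0,0.137],"hand": 1},{"dp": [10,10,65],"twist": [0,0,0.137],"hand": 1},{"dp": [10,10,66],"twist": [0,0,0.137],"hand": 1},{"dp": [16,10,66],"twist": [0,0,0.137],"hand": 1}]'

```text
clock: 12.42
tool_pos: [0.5101, 0.1759, 0.035]
eef_rot: [0.999, 0.048, -0.002, -0.001]
contact_force: [0.6, 0.3, -0.2]
opening: 0.999
finger_force: 0.0
```

Emit:
step_arm --motion '[{"dp": [3,0,0],"twist": [0,0,0],"hand": 1},{"dp": [6,0,0],"twist": [0,0,0],"hand": 1},{"dp": [9,0,0],"twist": [0,0,0],"hand": 1},{"dp": [12,0,0],"twist": [0,0,0],"hand": 1},{"dp": [14,0,0],"twist": [0,0,0],"hand": 1}]'

```text
clock: 13.05
tool_pos: [0.522, 0.1761, 0.0341]
eef_rot: [0.999, 0.047, -0.004, 0.001]
contact_force: [-7.6, 0.2, 6.0]
opening: 1.0
finger_force: 3.5
```

```bash
python3 -c "
from h import *
where();print(tr(-40,0,36))"
```

```text
13.05 tray [-42.33  -1.72  34.08] ang 0.0041 tilt [-0.0079 -0.0015] F [-7.56  0.92  6.01] q7 -2.050362715479187
(array([ 2.3, -1.7, -1.9]), array([0.001, 0.008, 0.004]))
```

Emit:
step_arm --motion '[{"dp": [2,0,-1],"twist": [0,0,0.004],"hand": 1},{"dp": [3,0,-1],"twist": [0,0,0.004],"hand": 1},{"dp": [4,0,-1],"twist": [0,0,0.004],"hand": 1},{"dp": [5,0,-1],"twist": [0,0,0.004],"hand": 1}]'

```text
clock: 13.55
tool_pos: [0.5222, 0.1761, 0.0341]
eef_rot: [0.999, 0.045, -0.008, 0.002]
contact_force: [-12.9, 0.5, 5.4]
opening: 0.999
finger_force: 6.5
```

```bash
python3 -c "
from h import *
where()"
```

```text
13.55 tray [-42.08  -1.76  34.15] ang 0.0015 tilt [-0.0168 -0.0039] F [-12.79   1.68   5.38] q7 -2.0492605596862634
```

Emit:
step_arm --motion '[{"dp": [-8,0,0],"twist": [0,0.017,0],"hand": 1},{"dp": [-20,0,-25],"twist": [0,0.017,0],"hand": 1},{"dp": [-40,20,-80],"twist": [0,0.017,0],"hand": 1},{"dp": [-45,40,-130],"twist": [0,0.017,0],"hand": 1},{"dp": [-45,40,-160],"twist": [0,0.017,0],"hand": 1}]'

```text
clock: 14.18
tool_pos: [0.489, 0.1311, 0.1977]
eef_rot: [0.999, 0.044, 0.008, -0.0]
contact_force: [1.1, 0.6, -0.5]
opening: 0.996
finger_force: 0.0
```

```bash
python3 - <<'E'
from h import *
where();s=cam('wrist');P=cloud(s)
c,d=np.cos(YAW),np.sin(YAW);L=P*1e3;L[...,:2]=((P[...,:2]-O)*1e3)@np.array([[c,-d],[d,c]])
k=(abs(L[...,0])<45)&(abs(L[...,1])<80);print(np.histogram(L[...,2][k],np.arange(6,50,4))[0])
k=(L[...,0]<-28)&(L[...,0]>-45)&(abs(L[...,1])<60);print('near',np.histogram(L[...,2][k],np.arange(6,50,4))[0])
k=(L[...,1]<-62)&(L[...,1]>-85)&(abs(L[...,0])<28);print('right',np.histogram(L[...,2][k],np.arange(6,50,4))[0])
for y in(-55,-30,0,30,55):
    k=(abs(L[...,1]-y)<2)&(L[...,2]>37)&(L[...,2]<46);x=L[...,0][k]
    print(y,np.percentile(x,[1,99]).round(1))
for x in(-20,0,20):
  k=(L[...,2]>38)&(L[...,2]<46)&(abs(L[...,0]-x)<3);print(x,np.percentile(L[...,1][k],[.5,99.5]).round(1))
im=s['pixels'][:,:,::-1]; t=cam('top')['pixels'][:,:,::-1]; sc=cam('scene')['pixels'][:,:,::-1]
cr=lambda a,u,v,h:cv2.resize(a[v-h:v+h,u-h:u+h],(400,400),interpolation=cv2.INTER_CUBIC)
cv2.imwrite('pics/v6.png',np.hstack([cv2.resize(im,(400,300)),cr(sc,310,216,45)[50:350]]))
print(mv([.42,-.172,.25],YAW))
E
```

```text
14.175 tray [-79.18 -43.63 197.67] ang -0.0022 tilt [0.0164 0.0008] F [ 1.16  0.53 -0.52] q7 -1.9940605414424668
[1733 1499    0    0    0    0    1   59 9671 5334]
near [722 626   0   0   0   0   0   0 292 177]
right [621 597   0   0   0   0   0   0 124  92]
-55 [-30.1  30.1]
-30 [-30.2  42.1]
0 [-29.7  41.8]
30 [-29.7  42.2]
55 [-30.   42.4]
-20 [-63.8  73.8]
0 [-64.2  75.9]
20 [-64.   75.7]
(array([-95.8, 297.8, -55.4]), array([-0.001, -0.018,  0.   ]))
```

View pics/v6.png

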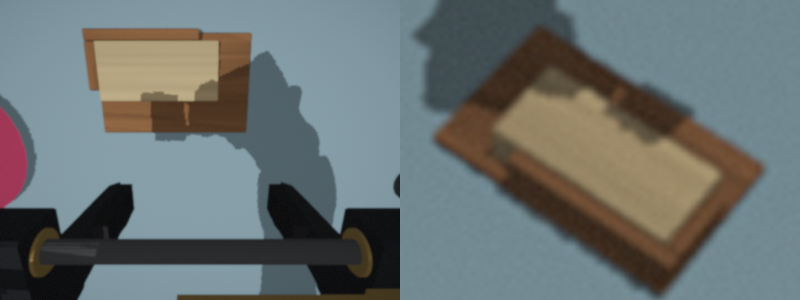

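Both views show a single clean rectangle against both fences, at (95,40)–(218,100) on the left. Depth finds no lower ledges. Next, the weight.

Emit:
step_arm --motion '[{"dp": [-20,60,-30],"twist": [0,-0.018,0],"hand": 1},{"dp": [-40,120,-50],"twist": [0,-0.018,0],"hand": 1},{"dp": [-60,180,-55],"twist": [0,-0.018,0],"hand": 1},{"dp": [-80,240,-55],"twist": [0,-0.018,0],"hand": 1},{"dp": [-96,298,-55],"twist": [0,-0.018,0],"hand": 1}]'

```text
clock: 14.95
tool_pos: [0.42, -0.1637, 0.2478]
eef_rot: [0.999, 0.046, -0.003, -0.0]
contact_force: [0.9, -0.9, 0.1]
opening: 1.0
finger_force: 0.0
```

Emit:
step_arm --motion '[{"dp": [0,0,0],"twist": [0,0,0],"hand": 1},{"dp": [0,0,0],"twist": [0,0,0],"hand": 1}]'

```text
clock: 15.2
tool_pos: [0.4206, -0.1617, 0.2479]
eef_rot: [0.999, 0.045, -0.003, -0.001]
contact_force: [0.8, 0.9, -0.0]
opening: 0.998
finger_force: 0.0
```

```bash
python3 - <<'E'
from h import *
where();
s=cam('wrist');P=cloud(s).reshape(-1,3)*1e3
print([(w(s,d['at']).round(4),round(d['score'],2)) for d in r.search_frame('wrist','weight')])
m=(np.hypot(P[:,0]-446,P[:,1]+172)<45)&(P[:,2]>45)&(P[:,2]<53)
c=cv2.minEnclosingCircle(P[m][:,:2].astype(np.float32));print(c,np.median(P[m][:,2]),P[m].min(0),P[m].max(0))
m=(np.hypot(P[:,0]-446,P[:,1]+172)<45)&(P[:,2]>56);print('eye',P[m].mean(0),P[m].max(0))
x,y=np.array(c[0])/1e3
print(mv([x,y,.15],YAW),mv([x,y,.035],YAW))
E
```

```text
15.2 tray [-173.41 -329.16  247.9 ] ang 0.0007 tilt [-0.0056  0.0011] F [ 0.9   0.86 -0.05] q7 -1.4132517581476698
[(array([ 0.4443, -0.173 ,  0.0509]), 0.96)]
((444.3877258300781, -172.9451141357422), 24.581655502319336) 48.56033996070913 [ 420.43432708 -196.86290787   45.00719159] [ 468.93544007 -148.7315805    52.76669263]
eye [ 445.2545106  -187.95509484  299.31542662] [ 461.41323704 -127.03125141  318.83391079]
(array([22.4, 14.7, 98.2]), array([-0.002,  0.005,  0.004])) (array([ 22.9,  14.9, 213.2]), array([-0.002,  0.005,  0.004]))
```

Emit:
step_arm --motion '[{"dp": [22,15,55],"twist": [0,0.005,0.004],"hand": 1},{"dp": [22.5,15,110],"twist": [0,0.005,0.004],"hand": 1},{"dp": [22.5,15,160],"twist": [0,0.005,0.004],"hand": 1},{"dp": [23,15,175],"twist": [0,0.005,0.004],"hand": 1},{"dp": [23,15,175],"twist": [0,0.005,0.004],"hand": 1}]'

```text
clock: 15.92
tool_pos: [0.4446, -0.174, 0.0737]
eef_rot: [0.999, 0.044, -0.0, -0.0]
contact_force: [-0.2, -0.1, 0.5]
opening: 0.999
finger_force: 0.0
```

```bash
python3 - <<'E'
from h import *
where();print(mv([.4444,-.1729,.0365],YAW))
E
```

```text
15.925 tray [-150.63 -343.57   73.68] ang -0.0013 tilt [-0.      0.0008] F [-0.21 -0.05  0.45] q7 -1.4987911000502279
(array([-0.1, -1.1, 37.2]), array([-0.001, -0.   , -0.001]))
```

Emit:
step_arm --motion '[{"dp": [0,-1,20],"twist": [0,0,0],"hand": 1},{"dp": [0,-1,37],"twist": [0,0,0],"hand": 1},{"dp": [0,-1,37],"twist": [0,0,0],"hand": 1}]'

```text
clock: 16.3
tool_pos: [0.4451, -0.174, 0.0379]
eef_rot: [0.999, 0.043, 0.001, 0.0]
contact_force: [-0.2, -1.0, 0.4]
opening: 1.0
finger_force: 0.0
```

Emit:
step_arm --motion '[{"dp": [0,0,0],"twist": [0,0,0],"hand": 0.25},{"dp": [0,0,0],"twist": [0,0,0],"hand": 0.1},{"dp": [0,0,0],"twist": [0,0,0],"hand": 0},{"dp": [0,0,0],"twist": [0,0,0],"hand": 0},{"dp": [0,0,0],"twist": [0,0,0],"hand": 0}]' --force 20

```text
clock: 16.92
tool_pos: [0.4444, -0.1733, 0.0372]
eef_rot: [0.999, 0.043, 0.001, -0.001]
contact_force: [-0.0, 1.7, 5.9]
opening: 0.576
finger_force: 20.0
```

```bash
python3 - <<'E'
from h import *
where();st=r.get_state();print(st['opening'],st['finger_force'],st['tool_pos'])
E
```

```text
16.925 tray [-150.79 -342.84   37.16] ang -0.0023 tilt [0.0013 0.0013] F [0.15 1.67 5.94] q7 -1.511306792726585
0.5758865212843591 19.994992709252983 [ 0.44439037 -0.17332595  0.0371614 ]
```

Emit:
step_arm --motion '[{"dp": [0,0,-15],"twist": [0,0,0],"hand": 0},{"dp": [0,0,-50],"twist": [0,0,0],"hand": 0},{"dp": [0,0,-90],"twist": [0,0,0],"hand": 0},{"dp": [0,0,-120],"twist": [0,0,0],"hand": 0}]' --force 25

```text
clock: 17.42
tool_pos: [0.4437, -0.1748, 0.1588]
eef_rot: [0.999, 0.042, 0.001, 0.0]
contact_force: [0.1, 0.2, -3.7]
opening: 0.578
finger_force: 25.0
```

```bash
python3 - <<'E'
from h import *
where();st=r.get_state();print(st['opening'],st['finger_force']);print(tr(0,0,150))
E
```

```text
17.425 tray [-151.57 -344.29  158.83] ang -0.0045 tilt [ 0.0012 -0.0006] F [ 0.16  0.17 -3.66] q7 -1.4782916284488847
0.5781099020452574 24.99885646160692
(array([ 150. , -345. ,    8.7]), array([ 0.001, -0.001, -0.004]))
```

Emit:
step_arm --motion '[{"dp": [20,-45,0],"twist": [0,0,0],"hand": 0},{"dp": [42,-98,0],"twist": [0,0,0],"hand": 0},{"dp": [65,-150,0],"twist": [0,0,0],"hand": 0},{"dp": [88,-202,0],"twist": [0,0,0],"hand": 0},{"dp": [110,-254,0],"twist": [0,0,0],"hand": 0}]'

```text
clock: 18.05
tool_pos: [0.532, 0.0893, 0.1575]
eef_rot: [0.999, 0.043, 0.0, 0.0]
contact_force: [1.0, -0.7, -3.2]
opening: 0.583
finger_force: 25.0
```

Emit:
step_arm --motion '[{"dp": [20,-46,0],"twist": [0,0,0],"hand": 0},{"dp": [35,-80,0],"twist": [0,0,0],"hand": 0},{"dp": [40,-91,0],"twist": [0,0,0],"hand": 0},{"dp": [40,-91,0],"twist": [0,0,0],"hand": 0},{"dp": [40,-91,0],"twist": [0,0,0],"hand": 0}]'

```text
clock: 18.68
tool_pos: [0.5635, 0.1795, 0.157]
eef_rot: [0.999, 0.041, -0.0, 0.001]
contact_force: [0.3, 0.4, -3.3]
opening: 0.579
finger_force: 25.0
```

```bash
python3 - <<'E'
from h import *
where();st=r.get_state();print(st['opening'],st['finger_force']);print(tr(0,0,81))
E
```

```text
18.675 tray [ -0.72  -2.07 156.96] ang -0.0063 tilt [-0.0005 -0.0022] F [ 0.3   0.34 -3.25] q7 -1.9615330233957824
0.5788290395091823 24.998633628711104
(array([ 0.8, -2.2, 76. ]), array([ 0.002,  0.001, -0.006]))
```

Emit:
step_arm --motion '[{"dp": [1,-2,30],"twist": [0.002,0.001,-0.006],"hand": 0},{"dp": [1,-2,55],"twist": [0.002,0.001,-0.006],"hand": 0},{"dp": [1,-2,68],"twist": [0.002,0.001,-0.006],"hand": 0},{"dp": [1,-2,72],"twist": [0.002,0.001,-0.006],"hand": 0},{"dp": [1,-2,72],"twist": [0.002,0.001,-0.006],"hand": 0}]'

```text
clock: 19.3
tool_pos: [0.5652, 0.1841, 0.0855]
eef_rot: [0.999, 0.046, 0.001, -0.001]
contact_force: [-0.8, -0.7, -4.0]
opening: 0.578
finger_force: 25.0
```

```bash
python3 - <<'E'
from h import *
where();print(tr(0,0,79.5))
E
```

```text
19.3 tray [ 1.46  2.4  85.49] ang 0.0019 tilt [0.0023 0.0024] F [-0.84 -0.68 -3.96] q7 -1.971166089434871
(array([-1.5,  2.4,  6. ]), array([-0.002, -0.003,  0.002]))
```

Emit:
step_arm --motion '[{"dp": [-1.5,2,1],"twist": [0,0,0],"hand": 0},{"dp": [-1.5,2,2.5],"twist": [0,0,0],"hand": 0},{"dp": [-1.5,2,4],"twist": [0,0,0],"hand": 0},{"dp": [-1.5,2,5],"twist": [0,0,0],"hand": 0}]'

```text
clock: 19.8
tool_pos: [0.5636, 0.1824, 0.08]
eef_rot: [0.999, 0.046, 0.001, -0.001]
contact_force: [0.2, 0.0, -3.5]
opening: 0.577
finger_force: 25.0
```

```bash
python3 -c "
from h import *
where()"
```

```text
19.8 tray [-0.29  0.82 80.03] ang 0.0025 tilt [0.0018 0.0024] F [ 0.16 -0.   -3.48] q7 -1.9705993550178604
```

Emit:
step_arm --motion '[{"dp": [0,0.5,0.5],"twist": [0,0,0],"hand": 0},{"dp": [0,0.5,1],"twist": [0,0,0],"hand": 0},{"dp": [0,0.5,1.5],"twist": [0,0,0],"hand": 0}]'

```text
clock: 20.18
tool_pos: [0.5637, 0.1818, 0.0792]
eef_rot: [0.999, 0.046, 0.001, -0.001]
contact_force: [-2.7, -1.1, 7.6]
opening: 0.579
finger_force: 25.0
```

```bash
python3 -c "
from h import *
where()"
```

```text
20.175 tray [-0.32  0.19 79.22] ang 0.0025 tilt [0.0019 0.0023] F [-2.76 -0.85  7.64] q7 -1.9701740375430956
```

Emit:
step_arm --motion '[{"dp": [0,0,-0.8],"twist": [0,0,0],"hand": 0},{"dp": [0,0,-0.8],"twist": [0,0,0],"hand": 0.2},{"dp": [0,0,-0.8],"twist": [0,0,0],"hand": 0.4},{"dp": [0,0,-0.8],"twist": [0,0,0],"hand": 0.8},{"dp": [0,0,-0.8],"twist": [0,0,0],"hand": 1}]' --force 10

```text
clock: 20.8
tool_pos: [0.5637, 0.1819, 0.0794]
eef_rot: [0.999, 0.046, 0.001, -0.001]
contact_force: [-0.1, -0.6, 0.4]
opening: 0.902
finger_force: 0.0
```

Emit:
step_arm --motion '[{"dp": [0,0,-0.8],"twist": [0,0,0],"hand": 1},{"dp": [0,0,-15],"twist": [0,0,0],"hand": 1},{"dp": [0,0,-50],"twist": [0,0,0],"hand": 1},{"dp": [0,0,-100],"twist": [0,0,0],"hand": 1},{"dp": [-30,0,-150],"twist": [0,0,0],"hand": 1}]'

```text
clock: 21.42
tool_pos: [0.5351, 0.1788, 0.2318]
eef_rot: [0.999, 0.045, 0.003, -0.002]
contact_force: [-0.6, 0.3, 0.3]
opening: 1.0
finger_force: 0.0
```

Emit:
step_arm --motion '[{"dp": [-30,0,-30],"twist": [0,0,0],"hand": 1},{"dp": [-30,0,-30],"twist": [0,0,0],"hand": 1}]'

```text
clock: 21.68
tool_pos: [0.5031, 0.1763, 0.2623]
eef_rot: [0.999, 0.046, 0.003, -0.002]
contact_force: [0.5, -0.5, -0.1]
opening: 0.998
finger_force: 0.0
```

```bash
python3 - <<'E'
from h import *
where();s=cam('wrist');save(s,'w7.png');P=cloud(s)
c,d=np.cos(YAW),np.sin(YAW);L=P*1e3;L[...,:2]=((P[...,:2]-O)*1e3)@np.array([[c,-d],[d,c]])
k=(L[...,2]>84)&(L[...,2]<97)&(np.hypot(L[...,0],L[...,1])<50);print(cv2.minEnclosingCircle(L[k][:,:2].astype(np.float32)),np.median(L[...,2][k]))
k=(L[...,2]>100)&(L[...,2]<120)&(np.hypot(L[...,0],L[...,1])<40);print('eye',k.sum(),L[k].max(0) if k.sum() else '')
for n,a,b in(('near',(-45,-28),(-60,60)),('right',(-28,28),(-85,-62))):
    k=(L[...,0]>a[0])&(L[...,0]<a[1])&(L[...,1]>b[0])&(L[...,1]<b[1]);print(n,np.histogram(L[...,2][k],np.arange(6,50,4))[0])
for y in(-55,-35,35,55):
    k=(abs(L[...,1]-y)<2)&(L[...,2]>37)&(L[...,2]<46);print(y,np.percentile(L[...,0][k],[1,99]).round(1))
for x in(-20,0,20):
  k=(L[...,2]>38)&(L[...,2]<46)&(abs(L[...,0]-x)<3);print(x,np.percentile(L[...,1][k],[.5,99.5]).round(1))
E
```

```text
21.675 tray [-6.1170e+01  1.9000e-01  2.6234e+02] ang 0.0037 tilt [0.0056 0.0042] F [ 0.48 -0.51 -0.06] q7 -1.9743335045991475
((-0.3629872500896454, -1.2775346040725708), 25.755054473876953) 90.37106423575652
eye 124 [  7.26769569   8.60538441 112.32479826]
near [427 367   0   0   0   0   0   0 152 109]
right [328 322   0   0   0   0   0   0  77  57]
-55 [-30.2  30.4]
-35 [-30.4  41.8]
35 [-30.6  42.6]
55 [-29.9  42.5]
-20 [-63.8  75.6]
0 [-63.7  75.9]
20 [-64.5  76.5]
```

View pics/w7.png

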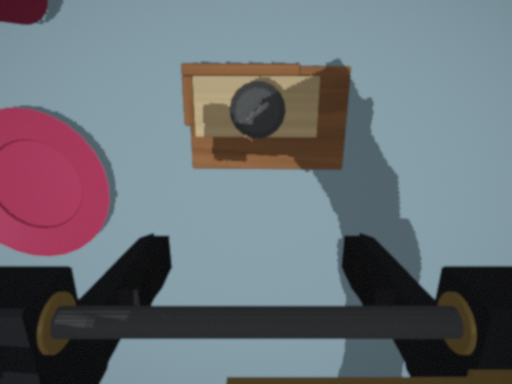

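The weight stands upright at (258,109), about 1 mm from the middle of the squared stack, with its top at 90 mm. The stack is still home and the gripper is clear, so I'm handing in.

```bash
python3 -c "
from h import *
print(r.finish_job())"
```

```text
the job is handed in; nothing more can be done
None
```

The four boards are squared and home against both fences, the weight stands upright within about 1.5 mm of the stack's middle, the bystanders were left alone, and I handed the job in at about 22 s.

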